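# Point out the sample and its seat, then log it

### The arm

A 6-joint arm with a two-finger parallel gripper is mounted at the origin on the work surface. World frame = base frame: x ahead of the robot, y to its left, z up, the work surface at z = 0. Lengths are in mm, angles in degrees, forces in N, time in s.
With the tool pointing down it reaches from about 350 to 850 mm from the base axis. Payload 8.1 kg.
Tool frame: the origin (TCP) lies at the very end of the fingers, on their centre line; the grasp point (between the pads) lies 19 mm behind it; z points along the fingers, y is the line along which they close (so a half turn about z gives the same grasp; the last joint's range is limited). The gripper opens to 85 mm and grips with 20 to 120 N. Pads are 22 mm wide; open, the fingers measure 114 mm over their backs; the gripper's body (76 mm by 85 mm) begins 54 mm behind the grasp point. The pads swing forward as they close: fully open they stand 13 mm farther back than shut.
Start: joints at [70.852, 7.471, 85.268, -0, 87.261, -4.893], TCP at [147.722, 581.535, 231.292] pointing down, gripper open.
Joint ranges: [-169.43, 169.43], [-51.17, 129.36], [1.28, 143.12], [-76.62, 256.62], [0, 156.53], [-152.29, 152.29]. Speed limits (degrees/s): [136.94, 136.94, 159.86, 180, 180, 180].

### API

Orientations are given as [roll, pitch, yaw] about the fixed x, y, z axes, in that order (R = Rz(yaw) Ry(pitch) Rx(roll)).
In Python, from bench import sense, eyes, job, models gives the robot as it stands. The module is installed in compiled form; this text tells all that it offers.
- The arm moves only by the tool apply_moves, never from a script. Its argument "rows" is a list of rows, each a list of 6 numbers: the shift along the tool's x, y, z in mm, then the turn, a rotation vector about the tool's x, y, z in rad. In form: [[dx, dy, dz, rx, ry, rz], ...]. A call has exactly 5 rows; each row shifts and turns the commanded pose from where the row before left it, along the tool's axes as they then stand; what a row does not reach is not made up. A row lasts 1/8 s, in which the tool goes at most 62.5 mm and 10.7 degrees, less where a joint would pass 70% of its speed; a pose out of reach is approached as far as the arm can. A call is refused whole if a number of a shift passes 62.5 or a number of a turn 0.188, either way. A call with a gripper value outside its range is refused whole. "fingers" is the finger opening in mm, from 0 to 85.4, set as the call begins (left out, the last holds). The fingers move at their own pace and stop on an object; "grip_force" is the grip in N (left out, the last holds). Time passes only in rows, so rows that do not move let the fingers close, or fill a call up. It gives the time, the measured TCP pose, the force, the opening and the grip force at its end, in the units of the state.
- sense(): the state, without advancing time (a new reading comes with each control period).
- eyes.snapshot(name): name is "scene" or "side" or "wrist"; returns (picture, depth): 480x640x3 uint8, red, green, blue; 480x640 float32, mm along the optical axis (not along the pixel's ray), 0 where there is no reading.
- eyes.get_calibration(name): a dict with "intrinsics" (3x3 intrinsics, pixels), "D" ([k1, k2, p1, p2, k3] as OpenCV has them; the pictures are not rectified), "R" (3x3) and "t" (3): a world point X has camera coordinates R X + t; the wrist camera has in their place "mount" (4x4, takes a point from camera to tool coordinates, whose origin is the TCP and whose axes are the flange's). Camera axes: x right, y down, z forward; pixel columns grow to the right and rows downward; lengths in mm; the calibration is good to about 2 mm. A picture is of the moment at which its call begins: read the wrist's pose just before it. get_calibration takes no time and is no camera call.
- job.hand_in(): hands the job in; it is judged then, once.
Trained networks look in the newest picture that a camera, given by its name, has taken for a name from the list of things; names that differ only in an ending like _2 or _b are one class to them, and where a whole thing is asked for, a point or a joint stands for the part that bears it (a point fixed in the world has none). Each returns a list of dicts, best first, with "confidence" (0 to 1); they miss things now and then, are a little off and sometimes report something else, mostly with a low value. They report only what shows in the picture. A call takes as long as a camera call. They do not tell look-alikes from the thing itself.
- models.boxes_of(name, camera): "xyz" ([x, y, z] in mm, in world coordinates, good to about 4 mm: the middle of the surface that is visible of it).
- models.cut_out(name, camera): "pixels" (480x640 bool, what is visible of it).
- models.place_of(name, camera): "xyz" ([x, y, z] in mm, in world coordinates, good to about 4 mm: a listed point, or the origin of a listed thing).
The state is a dict: "time": time; "joint_pos": joint angles; "qd": joint speeds; "joint_efforts": joint torques, N m; "tool_pos": TCP position; "tcp_rot": TCP orientation; "ft_force": force on the tool from outside, world axes, zero at the start; "wrist_torque": the same for the moment, N m; "finger_gap": finger opening in mm; "grip_force": force on a finger pad.
Only numpy, scipy, OpenCV 4.12 (cv2) and the standard library are available. Lean on these libraries where they do the work, as an engineer would, in place of code of your own. Each camera call takes 0.05 s, during which the arm holds its last target. There are 200 camera calls.

### The job

Show the bench camera which sample goes where: point at the green-capped vial, fingertips 2 to 3 cm above the middle of its cap, for two seconds, then point in the same way at the middle of the dark grey graphite ring for two seconds. Then press the red button on the black console right down and let it come back up. Touch and shift nothing else on the bench, and rise well clear between these steps: never point at or pass low over another vial or the white ring.

Things in the scene. Friction and masses are not known exactly. Their poses are not given: they have to be found in the camera images.
- green_cap (a point): centre of the top of the green screw cap of a small upright amber glass vial (28 mm diameter, 61 mm tall, cap 25 mm diameter); z up. The cap top is about 67 mm above the bench. The four vials stand loose in the rack, 62 mm apart, in any order.
- blue_cap (a point): centre of the top of the blue screw cap of a small upright amber glass vial (28 mm diameter, 61 mm tall, cap 25 mm diameter); z up. The cap top is about 67 mm above the bench. The four vials stand loose in the rack, 62 mm apart, in any order.
- orange_cap (a point): centre of the top of the orange screw cap of a small upright amber glass vial (28 mm diameter, 61 mm tall, cap 25 mm diameter); z up. The cap top is about 67 mm above the bench. The four vials stand loose in the rack, 62 mm apart, in any order.
- white_cap (a point): centre of the top of the white screw cap of a small upright amber glass vial (28 mm diameter, 61 mm tall, cap 25 mm diameter); z up. The cap top is about 67 mm above the bench. The four vials stand loose in the rack, 62 mm apart, in any order.
- vial_green: the loose amber vial with the green cap; origin at the centre of its underside, z up its axis, cap top 61 mm above the origin
- vial_blue: the loose amber vial with the blue cap; origin at the centre of its underside, z up its axis, cap top 61 mm above the origin
- vial_orange: the loose amber vial with the orange cap; origin at the centre of its underside, z up its axis, cap top 61 mm above the origin
- vial_white: the loose amber vial with the white cap; origin at the centre of its underside, z up its axis, cap top 61 mm above the origin
- graphite_bore (a point): centre of the open mouth of the dark grey graphite ring, level with the top of its lip, 26 mm above the bench; z up
- graphite_ring: loose dark grey graphite ring lying flat on the bench: disc 100 mm diameter, 20 mm thick, with a 56 mm diameter lip rising 6 mm more around the 40 mm bore that goes right through; origin at the centre of its underside
- ceramic_bore (a point): centre of the open mouth of the white ceramic ring, level with the top of its lip, 26 mm above the bench; z up
- ceramic_ring: loose white ceramic ring lying flat on the bench: disc 100 mm diameter, 20 mm thick, with a 56 mm diameter lip rising 6 mm more around the 40 mm bore that goes right through; origin at the centre of its underside
- rack: fixed grey vial rack 70 x 250 x 26 mm; origin at the centre of its underside, the row of four holes runs along its y; the holes are 20 mm deep
- console: fixed black logging console 90 x 150 x 45 mm; origin at the centre of its underside; the red button stands in the middle of its top, a small green display (towards its +y end) and two tiny lamps beside it
- log_button_top (a point): centre of the top of the round red push button (32 mm diameter) on the console; it is pressed straight down (world -z)
- log_button (a joint): travel of the red button in m: 0 released, 0.006 fully down, sprung back by itself; fully down takes about 5 N
- spatula: loose thin steel lab spatula 170 mm long (rod 6 mm thick with a flat blade), origin under its middle, lying on the bench beyond the rack; bystander; its length is its x
- mortar: loose white ceramic bowl, 90 mm diameter, 45 mm tall; bystander; origin at the centre of its underside
- jar: loose glass jar with white lid, 60 mm diameter, 85 mm tall; bystander; origin at the centre of its underside
There are look-alikes about, which are no part of the job. Of the things like the console, leave any that is blue; of the rest the larger one is meant. Leave any yellow look-alike of the vial_white alone.

How it is judged (in metres and radians):
On the way, in this order (a step that is already met when the one before it is completed fails the run):
1. fingertips dwell just above the green cap for 1.5 s (horizontal distance between the grasp point and green_cap below 0.022 m and z of the grasp point in the frame of green_cap between 0.018 and 0.07 m), for 1.5 s.
2. fingertips dwell just above the mouth of the graphite ring for 1.5 s (horizontal distance between the grasp point and graphite_bore below 0.022 m and z of the grasp point in the frame of graphite_bore between 0.018 and 0.07 m), for 1.5 s.
3. the red button is pressed right down (value of joint log_button above 0.0045 m), for 0.05 s.
At the end, for the whole second after the job is handed in: After dwelling (grasp point within 22 mm sideways, 18 to 70 mm above) over the green cap, then the graphite ring, and a full press: button back up (under 1.5 mm), vials and rings upright within 0.12 rad and 6 mm of their starts, spatula, bowl and jar within 8 mm (value of joint log_button below 0.0015 m and distance of each of vial_green, vial_blue, vial_orange, vial_white, graphite_ring, ceramic_ring from where it was at the start of the episode below 0.006 m and angle between each of vial_green, vial_blue, vial_orange, vial_white, graphite_ring, ceramic_ring's own z axis and vertical below 0.12 rad and distance of each of spatula, mortar, jar from where it was at the start of the episode below 0.008 m); the robot touches nothing.
It fails at once if the robot touches a vial, ring, or another loose thing (over 0.3 N) (contact force between any of the fingers, the arm and vial_green above 0.3 N or contact force between any of the fingers, the arm and vial_blue above 0.3 N or contact force between any of the fingers, the arm and vial_orange above 0.3 N or contact force between any of the fingers, the arm and vial_white above 0.3 N or contact force between any of the fingers, the arm and graphite_ring above 0.3 N or contact force between any of the fingers, the arm and ceramic_ring above 0.3 N or contact force between any of the fingers, the arm and spatula above 0.3 N or contact force between any of the fingers, the arm and mortar above 0.3 N or contact force between any of the fingers, the arm and jar above 0.3 N).
It fails at once if the robot points at the wrong thing: the grasp point comes within 20 mm sideways of the middle of another vial's cap or of the white ring, less than 70 mm above it ((horizontal distance between the grasp point and blue_cap below 0.02 m and z of the grasp point in the frame of blue_cap below 0.07 m) or (horizontal distance between the grasp point and orange_cap below 0.02 m and z of the grasp point in the frame of orange_cap below 0.07 m) or (horizontal distance between the grasp point and white_cap below 0.02 m and z of the grasp point in the frame of white_cap below 0.07 m) or (horizontal distance between the grasp point and ceramic_bore below 0.02 m and z of the grasp point in the frame of ceramic_bore below 0.07 m)).
It fails at once if a vial, ring or bystander is shifted or lifted by more than 8 mm (distance of any of vial_green, vial_blue, vial_orange, vial_white, graphite_ring, ceramic_ring, spatula, mortar, jar from where it was at the start of the episode above 0.008 m).
It also fails if it takes over 53 s, if anything falls off the work surface, if the arm or the gripper's body presses on something with over 40 N, if the wrist force passes 120 N, or if a joint passes its speed limit or range.

## Working session

There is one attempt and no reset: what is moved stays moved. The work goes in short steps, Python scripts to look and compute and a tool call to move; the robot and the scene stay as the last step left them, time stands still between calls to the robot, and variables do not carry over. Pictures are saved under pics/ and viewed, at most 10 in all, crops included, and the job is handed in when it is done.

Besides the shell and the picture viewer there is one more tool, called after ">>>" as name([rows], argument=value, ...), one row to a line, values as JSON. apply_moves: Moves the arm, as the interface text tells. Its arguments: {"type":"object","properties":{"rows":{"type":"array"},"fingers":{"type":"number"},"grip_force":{"type":"number"}},"required":["rows"]}

```bash
mkdir -p pics
python3 - <<'E'
from bench import sense, eyes, job, models
import cv2, numpy as np
s=sense(); print(s['time'],s['tool_pos'],s['tcp_rot'])
ims=[]
for c in ('scene','side'):
    p,d=eyes.snapshot(c); cv2.imwrite(f'pics/{c}.png',p[:,:,::-1]); np.savez(f'{c}.npz',p=p,d=d)
    k=eyes.get_calibration(c); K,D,R,t=[np.array(k[x],float) for x in('intrinsics','D','R','t')]
    for n in ('green_cap','blue_cap','orange_cap','white_cap','graphite_bore','ceramic_bore','log_button_top','mortar','jar','spatula','rack','console'):
        for r in models.place_of(n,c)[:4]:
            x=np.array(r['xyz'],float); px=cv2.projectPoints(x,cv2.Rodrigues(R)[0],t,K,D)[0].ravel()
            print(c,n,round(r['confidence'],2),x.round(),px.round())
E
```

```text
0.0 [147.55276248 580.99039827 230.22453796] [-1.79892429e+02 -9.59799238e-03  1.65742707e+02]
scene green_cap 0.45 [ 546. -207.   68.] [250. 223.]
scene blue_cap 0.58 [ 547. -140.   70.] [268. 235.]
scene orange_cap 0.6 [ 548. -270.   65.] [232. 214.]
scene orange_cap 0.17 [ 541. -146.    2.] [270. 246.]
scene white_cap 0.74 [ 713. -132.   57.] [231. 281.]
scene white_cap 0.68 [543. -88.  66.] [284. 244.]
scene graphite_bore 0.88 [470.  79.  26.] [350. 263.]
scene ceramic_bore 0.68 [447. 288.  26.] [421. 297.]
scene log_button_top 0.6 [668.  70.  64.] [304. 309.]
scene log_button_top 0.52 [242. 257.  68.] [449. 231.]
scene log_button_top 0.37 [ 408. -120.   46.] [304. 211.]
scene mortar 0.64 [685. 388.  -2.] [409. 398.]
scene mortar 0.57 [450. 286.  28.] [420. 298.]
scene mortar 0.22 [ 547. -271.    4.] [235. 226.]
scene jar 0.69 [ 643. -459.    2.] [166. 217.]
scene spatula 0.57 [ 698. -203.   -3.] [218. 275.]
scene rack 0.58 [ 545. -176.    5.] [261. 241.]
scene rack 0.16 [ 546. -141.   69.] [268. 234.]
scene console 0.97 [671.  72.   2.] [304. 321.]
scene console 0.92 [ 408. -117
[... 278 characters left out ...]
de white_cap 0.9 [ 713. -132.   60.] [433. 271.]
side white_cap 0.82 [546. -84.  66.] [348. 254.]
side graphite_bore 0.8 [468.  76.  26.] [309. 226.]
side ceramic_bore 0.66 [449. 288.  28.] [301. 180.]
side ceramic_bore 0.57 [ 645. -460.   -3.] [424. 433.]
side log_button_top 0.68 [245. 262.  72.] [220. 170.]
side log_button_top 0.45 [ 410. -116.   50.] [281. 270.]
side jar 0.9 [ 645. -461.   -1.] [424. 432.]
side spatula 0.79 [ 695. -203.   -1.] [427. 318.]
side rack 0.83 [ 548. -179.    1.] [350. 310.]
side rack 0.39 [ 697. -203.   -1.] [428. 318.]
side console 0.94 [ 410. -118.   -2.] [281. 291.]
side console 0.88 [670.  68.   0.] [395. 237.]
side console 0.77 [242. 260.   0.] [221. 194.]
```

View pics/scene.png

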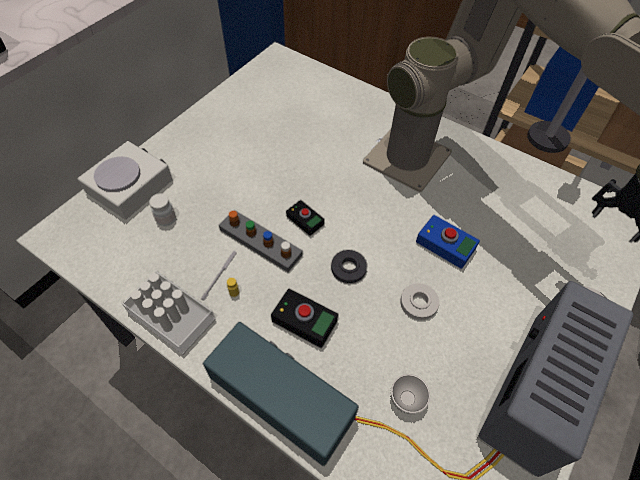

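View pics/side.png

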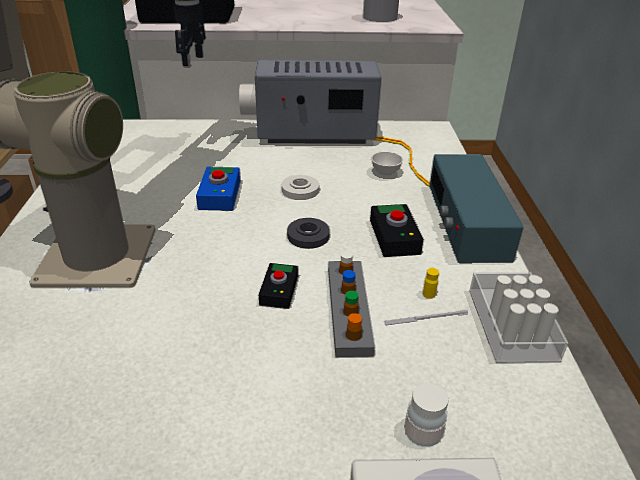

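The scene view shows the caps in the rack: orange (234,215), green (250,226), blue (268,238) and white (286,248). A yellow look-alike vial stands at (232,286). The rings are graphite (349,266) and white (420,301).

There are three consoles: small black (305,217), large black (304,316) and blue (448,240). The side view agrees, with the green cap at (352,297) and the large console's button at (397,215). My choice is the green cap, the dark ring and the large black console.

Next I'll triangulate these points and check the choice in a close crop.

```bash
cat > h.py <<'E'
from bench import sense, eyes, job, models
import cv2, numpy as np
def cal(c):
    k=eyes.get_calibration(c); return [np.array(k[x],float) for x in('intrinsics','D','R','t')]
def blob(c,p,mask,x0):
    "largest blob of mask near the projection of x0"
    K,D,R,t=cal(c); u=cv2.projectPoints(np.array(x0,float),cv2.Rodrigues(R)[0],t,K,D)[0].ravel()
    w=np.zeros(mask.shape,np.uint8); cv2.circle(w,tuple(int(v) for v in u),18,1,-1)
    n,l,st,ce=cv2.connectedComponentsWithStats((mask&(w>0)).astype(np.uint8))
    i=1+np.argmax(st[1:,4]); return ce[i],st[i,4],l==i
def tri(us):
    P=[];q=[]
    for c,u in us.items():
        K,D,R,t=cal(c); q.append(cv2.undistortPoints(np.array(u,float).reshape(1,1,2),K,D).reshape(2,1)); P.append(np.c_[R,t])
    X=cv2.triangulatePoints(P[0],P[1],q[0],q[1]).ravel(); return X[:3]/X[3]
def lift(c,d,m):
    "world points of masked depth pixels"
    K,D,R,t=cal(c); v,u=np.nonzero(m&(d>0)); z=d[v,u]
    n=cv2.undistortPoints(np.c_[u,v].astype(float).reshape(-1,1,2),K,D).reshape(-1,2)
    return (np.c_[n*z[:,None],z]-t)@R
E
python3 - <<'E'
from h import *
I={c:np.load(c+'.npz') for c in('scene','side')}
for n,x0,h in(('green',(546,-208,62),(45,85)),('red',(669,70,62),(0,6))):
    us={}
    for c in I:
        H=cv2.cvtColor(I[c]['p'],cv2.COLOR_RGB2HSV)
        m=(H[...,0]>=h[0])&(H[...,0]<=h[1])&(H[...,1]>110)&(H[...,2]>50)
        us[c],a,l=blob(c,I[c]['p'],m,x0); w=lift(c,I[c]['d'],l)
        top=w[w[:,2]>np.percentile(w[:,2],90)-4]
        print(n,c,us[c].round(1),a,'depth mean',w.mean(0).round(1),'top',top.mean(0).round(1),'z90',np.percentile(w[:,2],90).round(1))
    print(n,'tri',tri(us).round(1))
for c in I:
    K,D,R,t=cal(c)
    w=lift(c,I[c]['d'],np.ones((480,640),bool)); 
    r=np.hypot(w[:,0]-469,w[:,1]-78); k=w[(r<65)&(w[:,2]>14)&(w[:,2]<35)]
    print('ring',c,len(k),((k.max(0)+k.min(0))/2).round(1),np.ptp(k,0).round(1),k[:,2].max().round(1))
    k=w[(abs(w[:,0]-670)<70)&(abs(w[:,1]-70)<100)&(w[:,2]>38)&(w[:,2]<52)]
    print('console',c,((k.max(0)+k.min(0))/2).round(1),np.ptp(k,0).round(1),np.median(k[:,2]).round(1))
a=I['scene']['p'][195:345,205:385]; b=I['side']['p'][195:345,265:445]
cv2.imwrite('pics/crop.png',cv2.resize(np.hstack([a,b]),None,fx=2.2,fy=2.2,interpolation=cv2.INTER_CUBIC)[:,:,::-1])
E
```

```text
green scene [249.6 224.1] 52 depth mean [ 547.5 -207.3   65.5] top [ 548.9 -205.    67.8] z90 69.4
green side [351.4 297. ] 147 depth mean [ 544.1 -213.    64.1] top [ 544.5 -211.1   66.7] z90 67.9
green tri [ 544.8 -209.7   60.9]
red scene [304.  310.2] 112 depth mean [672.4  72.2  66. ] top [672.8  72.6  67.5] z90 69.3
red side [396.9 214.9] 118 depth mean [667.9  65.7  64.7] top [668.4  67.8  66.7] z90 68.2
red tri [669.7  71.1  61. ]
ring scene 779 [469.7  77.6  22.7] [102.8  98.7  17.3] 31.3
console scene [670.9  73.9  45. ] [103.2 154.8  14. ] 44.2
ring side 833 [466.9  72.8  22. ] [ 97.4 102.1  15.8] 29.9
console side [668.9  69.6  45. ] [102.6 160.3  13.9] 44.7
```

View pics/crop.png

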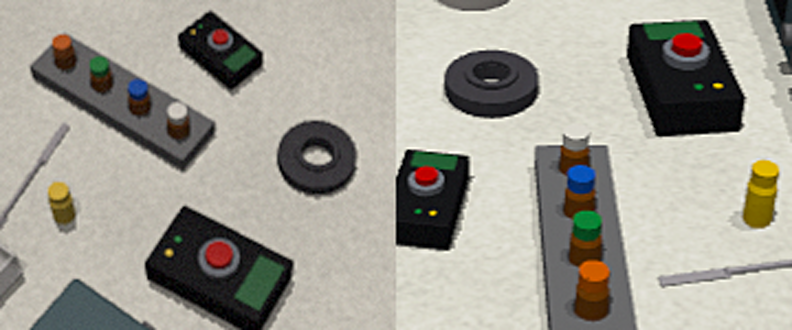

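The crop confirms the choice: the green cap is between orange and blue, the dark ring is clear of them, and the large black console is the right one. Measured heights agree with the text: cap about 67 mm, ring 26 mm, console 45 mm. The yellow vial and the small console stay untouched. I'll close the fingers and travel at z = 230.

>>> apply_moves([
  [-36.5,-25,0,0,0,0],
  [-36.5,-25,0,0,0,0],
  [-36.5,-25,0,0,0,0],
  [-36.5,-25,0,0,0,0],
  [-36.5,-25,0,0,0,0],
], fingers=0)

```text
time: 1.92
tool_pos: [294.6, 414.4, 231.5]
tcp_rot: [180.0, 0.0, 165.8]
ft_force: [0.7, 0.1, 0.2]
finger_gap: -0.2
grip_force: 0.0
```

>>> apply_moves([
  [-36.5,-25,0,0,0,0],
  [-36.5,-25,0,0,0,0],
  [-36.5,-25,0,0,0,0],
  [-36.5,-25,0,0,0,0],
  [-36.5,-25,0,0,0,0],
])

```text
time: 2.55
tool_pos: [440.8, 248.2, 231.5]
tcp_rot: [180.0, 0.0, 165.7]
ft_force: [-0.3, 0.3, 0.6]
finger_gap: 0.0
grip_force: 0.0
```

>>> apply_moves([
  [-21.5,-42,0,0,0,0],
  [-21.5,-42,0,0,0,0],
  [-21.5,-42,0,0,0,0],
  [-21.5,-42,0,0,0,0],
  [-21.5,-42,0,0,0,0],
])

```text
time: 3.18
tool_pos: [492.6, 17.8, 231.5]
tcp_rot: [180.0, 0.0, 165.7]
ft_force: [0.1, 0.9, 1.1]
finger_gap: 0.1
grip_force: 0.0
```

>>> apply_moves([
  [-21.5,-42,0,0,0,0],
  [-21.5,-42,0,0,0,0],
  [-21.5,-42,0,0,0,0],
  [-21.5,-42,0,0,0,0],
  [-21.5,-42,0,0,0,0],
])

```text
time: 3.8
tool_pos: [545.1, -212.2, 231.4]
tcp_rot: [180.0, 0.0, 165.7]
ft_force: [0.7, 0.4, 0.1]
finger_gap: 0.0
grip_force: 0.0
```

>>> apply_moves([
  [0,0,0,0,0,0],
  [0,0,0,0,0,0],
  [0,0,0,0,0,0],
  [0,0,0,0,0,0],
  [0,0,0,0,0,0],
])

```text
time: 4.42
tool_pos: [545.0, -210.0, 231.5]
tcp_rot: [-180.0, 0.0, 165.8]
ft_force: [-0.0, 0.4, 0.2]
finger_gap: 0.2
grip_force: 0.0
```

Above the green cap now. One wrist-camera check before descending.

Run:
```python
from h import *
p,d=eyes.snapshot('wrist'); cv2.imwrite('pics/w1.png',p[:,:,::-1]); s=sense(); print(s['tool_pos'])
for n in('green_cap','blue_cap','orange_cap','white_cap'):
    for r in models.place_of(n,'wrist')[:2]: print(n,round(r['confidence'],2),np.round(r['xyz'],1))
```

```text
[ 544.97485979 -210.1462018   231.49540378]
green_cap 0.74 [ 544.6 -208.7   65.5]
green_cap 0.53 [ 544.4 -142.6   64.6]
blue_cap 0.63 [ 547.8 -146.    65.8]
orange_cap 0.58 [ 547.4 -270.4   67.9]
orange_cap 0.46 [ 548.4 -146.4    5.6]
white_cap 0.85 [ 714.9 -131.5   58.9]
white_cap 0.84 [542.9 -85.4  67.4]
```

View pics/w1.png

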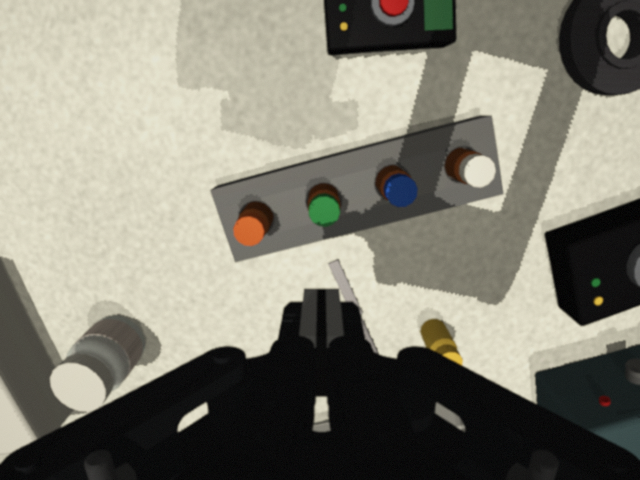

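The wrist picture shows green at (324,210) between orange (250,230) and blue (400,190). The network puts it at (544.6,-208.7), which agrees. Descending to TCP z ≈ 93, 26 mm above the cap, and dwelling there.

>>> apply_moves([
  [0,0,32,0,0,0],
  [0,0,32,0,0,0],
  [0,0,32,0,0,0],
  [0,0,25,0,0,0],
  [0,0,17,0,0,0],
])

```text
time: 5.3
tool_pos: [544.3, -210.4, 91.8]
tcp_rot: [180.0, -0.1, 165.7]
ft_force: [0.0, -0.2, 0.2]
finger_gap: 0.1
grip_force: 0.0
```

>>> apply_moves([
  [0,0,0,0,0,0],
  [0,0,0,0,0,0],
  [0,0,0,0,0,0],
  [0,0,0,0,0,0],
  [0,0,0,0,0,0],
])

```text
time: 5.92
tool_pos: [545.1, -210.8, 93.7]
tcp_rot: [-180.0, 0.0, 165.7]
ft_force: [-0.0, -0.3, -0.2]
finger_gap: 0.2
grip_force: 0.0
```

>>> apply_moves([
  [0,0,0,0,0,0],
  [0,0,0,0,0,0],
  [0,0,0,0,0,0],
  [0,0,0,0,0,0],
  [0,0,0,0,0,0],
])

```text
time: 6.55
tool_pos: [544.9, -210.6, 93.3]
tcp_rot: [180.0, -0.0, 165.7]
ft_force: [0.3, 0.2, -0.5]
finger_gap: 0.2
grip_force: 0.0
```

>>> apply_moves([
  [0,0,0,0,0,0],
  [0,0,0,0,0,0],
  [0,0,0,0,0,0],
  [0,0,0,0,0,0],
  [0,0,0,0,0,0],
])

```text
time: 7.18
tool_pos: [544.9, -210.7, 93.3]
tcp_rot: [-180.0, 0.0, 165.7]
ft_force: [0.8, -0.6, -0.1]
finger_gap: -0.2
grip_force: 0.0
```

>>> apply_moves([
  [0,0,0,0,0,0],
  [0,0,0,0,0,0],
  [0,0,0,0,0,0],
  [0,0,0,0,0,0],
  [0,0,0,0,0,0],
])

```text
time: 7.8
tool_pos: [544.9, -210.7, 93.3]
tcp_rot: [-180.0, 0.0, 165.7]
ft_force: [0.5, 0.5, 0.2]
finger_gap: -0.1
grip_force: 0.0
```

>>> apply_moves([
  [0,0,-28,0,0,0],
  [0,0,-28,0,0,0],
  [0,0,-28,0,0,0],
  [0,0,-28,0,0,0],
  [0,0,-26,0,0,0],
])

```text
time: 8.43
tool_pos: [544.9, -210.7, 232.4]
tcp_rot: [-180.0, 0.0, 165.7]
ft_force: [0.8, -0.4, -0.6]
finger_gap: 0.2
grip_force: 0.0
```

>>> apply_moves([
  [18,32.5,0,0,0,0],
  [18,32.5,0,0,0,0],
  [18,32.5,0,0,0,0],
  [18,32.5,0,0,0,0],
  [18,32.5,0,0,0,0],
])

```text
time: 9.05
tool_pos: [497.3, -29.9, 231.4]
tcp_rot: [180.0, 0.0, 165.7]
ft_force: [0.5, 1.2, -0.4]
finger_gap: -0.1
grip_force: 0.0
```

>>> apply_moves([
  [18,32.5,0,0,0,0],
  [18,32.5,0,0,0,0],
  [18,32,0,0,0,0],
  [0,0,0,0,0,0],
  [0,0,0,0,0,0],
])

```text
time: 9.68
tool_pos: [469.4, 76.0, 231.4]
tcp_rot: [-180.0, 0.0, 165.8]
ft_force: [0.1, -0.5, -0.2]
finger_gap: 0.1
grip_force: 0.0
```

Run:
```python
from h import *
p,d=eyes.snapshot('wrist'); s=sense(); print(s['tool_pos'])
for n in('graphite_bore','ceramic_bore','log_button_top','console'):
    for r in models.place_of(n,'wrist')[:3]: print(n,round(r['confidence'],2),np.round(r['xyz'],1))
```

```text
[469.43258591  75.62196242 231.33197449]
graphite_bore 0.73 [465.3  72.9  24. ]
graphite_bore 0.33 [ 544.8 -208.2    5.9]
ceramic_bore 0.96 [450.5 285.7  26.6]
log_button_top 0.92 [ 410.2 -120.1   47.6]
log_button_top 0.69 [ 543.  -146.2   68.5]
console 0.61 [ 404.2 -119.9    0.7]
```

>>> apply_moves([
  [0,0,45,0,0,0],
  [0,0,45,0,0,0],
  [0,0,40,0,0,0],
  [0,0,30,0,0,0],
  [0,0,19,0,0,0],
])

```text
time: 10.55
tool_pos: [468.2, 75.7, 50.3]
tcp_rot: [-180.0, -0.1, 165.7]
ft_force: [0.2, -0.4, 0.1]
finger_gap: -0.0
grip_force: 0.0
```

>>> apply_moves([
  [0,0,0,0,0,0],
  [0,0,0,0,0,0],
  [0,0,0,0,0,0],
  [0,0,0,0,0,0],
  [0,0,0,0,0,0],
])

```text
time: 11.18
tool_pos: [469.5, 76.4, 52.8]
tcp_rot: [180.0, 0.0, 165.7]
ft_force: [-1.0, 0.8, 0.2]
finger_gap: 0.0
grip_force: 0.0
```

>>> apply_moves([
  [0,0,0,0,0,0],
  [0,0,0,0,0,0],
  [0,0,0,0,0,0],
  [0,0,0,0,0,0],
  [0,0,0,0,0,0],
])

```text
time: 11.8
tool_pos: [469.2, 76.3, 52.3]
tcp_rot: [-180.0, -0.0, 165.7]
ft_force: [0.3, 0.3, -0.6]
finger_gap: -0.0
grip_force: 0.0
```

>>> apply_moves([
  [0,0,0,0,0,0],
  [0,0,0,0,0,0],
  [0,0,0,0,0,0],
  [0,0,0,0,0,0],
  [0,0,0,0,0,0],
])

```text
time: 12.42
tool_pos: [469.2, 76.3, 52.3]
tcp_rot: [-180.0, 0.0, 165.7]
ft_force: [-0.2, 0.5, -0.2]
finger_gap: 0.1
grip_force: 0.0
```

>>> apply_moves([
  [0,0,0,0,0,0],
  [0,0,0,0,0,0],
  [0,0,0,0,0,0],
  [0,0,0,0,0,0],
  [0,0,0,0,0,0],
])

```text
time: 13.05
tool_pos: [469.2, 76.3, 52.3]
tcp_rot: [180.0, 0.0, 165.7]
ft_force: [0.4, 0.4, 0.1]
finger_gap: 0.0
grip_force: 0.0
```

>>> apply_moves([
  [0,0,-36,0,0,0],
  [0,0,-36,0,0,0],
  [0,0,-36,0,0,0],
  [0,0,-36,0,0,0],
  [0,0,-36,0,0,0],
])

```text
time: 13.68
tool_pos: [469.1, 76.3, 233.5]
tcp_rot: [180.0, 0.0, 165.7]
ft_force: [0.6, -0.2, -0.0]
finger_gap: -0.1
grip_force: 0.0
```

>>> apply_moves([
  [-39.5,9,0,0,0,0],
  [-39.5,9,0,0,0,0],
  [-39,8.5,0,0,0,0],
  [-39,8.5,0,0,0,0],
  [-39,8.5,0,0,0,0],
])

```text
time: 14.3
tool_pos: [671.1, 70.1, 232.0]
tcp_rot: [-180.0, -0.0, 165.7]
ft_force: [0.4, -0.1, 0.7]
finger_gap: 0.2
grip_force: 0.0
```

>>> apply_moves([
  [0,0,30,0,0,0],
  [0,0,30,0,0,0],
  [0,0,30,0,0,0],
  [0,0,20,0,0,0],
  [0,0,0,0,0,0],
])

```text
time: 14.92
tool_pos: [668.4, 70.2, 120.0]
tcp_rot: [-179.9, -0.2, 165.7]
ft_force: [0.1, -0.2, -0.5]
finger_gap: 0.2
grip_force: 0.0
```

Run:
```python
from h import *
from scipy.spatial.transform import Rotation as Ro
s=sense(); p,d=eyes.snapshot('wrist'); cv2.imwrite('pics/w2.png',p[:,:,::-1]); print(s['tool_pos'])
for n in('log_button_top','console'):
    for r in models.place_of(n,'wrist')[:3]: print(n,round(r['confidence'],2),np.round(r['xyz'],1))
k=eyes.get_calibration('wrist'); K,D,M=[np.array(k[x],float) for x in('intrinsics','D','mount')]
H=cv2.cvtColor(p,cv2.COLOR_RGB2HSV); m=((H[...,0]<7)|(H[...,0]>174))&(H[...,1]>120)&(H[...,2]>60)&(d>0)
n,l,st,ce=cv2.connectedComponentsWithStats(m.astype(np.uint8)); 
for i in 1+np.argsort(-st[1:,4])[:3]:
    v,u=np.nonzero(l==i); z=d[v,u]; q=cv2.undistortPoints(np.c_[u,v].astype(float).reshape(-1,1,2),K,D).reshape(-1,2)
    w=np.c_[q*z[:,None],z]@M[:3,:3].T+M[:3,3]; w=w@Ro.from_euler('xyz',s['tcp_rot'],degrees=True).as_matrix().T+s['tool_pos']
    print(ce[i].round(),st[i,4],w.mean(0).round(1),np.percentile(w,[5,50,95],axis=0).round(1).tolist())
```

```text
[668.43882228  70.16002695 120.04678736]
log_button_top 0.81 [669.3  72.3  69.3]
console 0.62 [668.4  69.5   3.3]
[325. 260.] 2775 [667.8  72.7  66.1] [[655.4, 60.1, 61.9], [667.6, 72.8, 66.5], [680.7, 85.1, 67.6]]
```

View pics/w2.png

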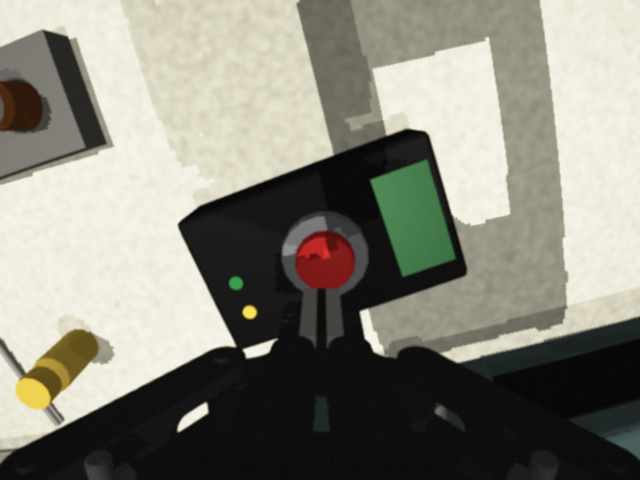

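The wrist view shows the red button at (325,260) just beyond the fingertips. It is on the large black console, with its top at z ≈ 66.5. Pressing in small steps.

>>> apply_moves([
  [0,0,20,0,0,0],
  [0,0,15,0,0,0],
  [0,0,10,0,0,0],
  [0,0,3,0,0,0],
  [0,0,0,0,0,0],
])

```text
time: 15.7
tool_pos: [669.8, 70.2, 74.1]
tcp_rot: [-180.0, -0.0, 165.7]
ft_force: [0.5, -0.8, 0.3]
finger_gap: 0.0
grip_force: 0.0
```

>>> apply_moves([
  [0,0,2,0,0,0],
  [0,0,2,0,0,0],
  [0,0,2,0,0,0],
  [0,0,1,0,0,0],
  [0,0,0,0,0,0],
])

```text
time: 16.32
tool_pos: [669.9, 70.2, 67.3]
tcp_rot: [-180.0, -0.0, 165.7]
ft_force: [-0.5, -0.3, 1.0]
finger_gap: 0.2
grip_force: 0.0
```

>>> apply_moves([
  [0,0,1,0,0,0],
  [0,0,1,0,0,0],
  [0,0,1,0,0,0],
  [0,0,1,0,0,0],
  [0,0,0,0,0,0],
])

```text
time: 16.95
tool_pos: [670.0, 70.2, 63.4]
tcp_rot: [180.0, 0.0, 165.7]
ft_force: [-1.0, 0.5, 3.0]
finger_gap: -0.2
grip_force: 1.7
```

>>> apply_moves([
  [0,0,0.7,0,0,0],
  [0,0,0.7,0,0,0],
  [0,0,0.6,0,0,0],
  [0,0,0,0,0,0],
  [0,0,0,0,0,0],
])

```text
time: 17.58
tool_pos: [670.0, 70.2, 61.4]
tcp_rot: [180.0, 0.0, 165.7]
ft_force: [-1.0, 0.4, 4.5]
finger_gap: 0.1
grip_force: 2.3
```

>>> apply_moves([
  [0,0,0.7,0,0,0],
  [0,0,0.7,0,0,0],
  [0,0,0.6,0,0,0],
  [0,0,0,0,0,0],
  [0,0,0,0,0,0],
])

```text
time: 18.2
tool_pos: [670.1, 70.2, 60.9]
tcp_rot: [180.0, 0.0, 165.7]
ft_force: [-7.1, -0.3, 14.7]
finger_gap: 0.3
grip_force: 7.3
```

The force jumped to 14.7 N and the travel stopped, so the button is bottomed. Releasing and rising.

>>> apply_moves([
  [0,0,-5,0,0,0],
  [0,0,-15,0,0,0],
  [0,0,-40,0,0,0],
  [0,0,-50,0,0,0],
  [0,0,-50,0,0,0],
])

```text
time: 18.82
tool_pos: [669.4, 70.2, 220.7]
tcp_rot: [-180.0, -0.0, 165.7]
ft_force: [0.4, 0.4, 0.1]
finger_gap: 0.0
grip_force: 0.0
```

>>> apply_moves([
  [0,0,0,0,0,0],
  [0,0,0,0,0,0],
  [0,0,0,0,0,0],
  [0,0,0,0,0,0],
  [0,0,0,0,0,0],
])

```text
time: 19.45
tool_pos: [669.5, 70.2, 218.3]
tcp_rot: [-180.0, -0.1, 165.7]
ft_force: [-0.1, -0.4, 0.9]
finger_gap: -0.1
grip_force: 0.0
```

Run:
```python
from h import *
s=sense(); print(s['time'],s['tool_pos'],s['ft_force'])
p,d=eyes.snapshot('side'); o=np.load('side.npz')['p']
print('changed px below row 225:',(cv2.absdiff(p,o).max(2)[225:]>60).sum())
for n in('green_cap','graphite_bore','log_button_top'):
    for r in models.place_of(n,'side')[:2]: print(n,np.round(r['xyz'],1))
print(job.hand_in())
```

```text
19.45 [669.45981126  70.19195108 218.26849017] [-0.10448899 -0.38412217  0.85810086]
changed px below row 225: 1498
green_cap [ 549.7 -206.9   68.9]
graphite_bore [470.1  73.6  25.8]
graphite_bore [469.3  75.    0.9]
log_button_top [242.9 261.8  69.9]
log_button_top [672.8  72.1  69.6]
the job is handed in; nothing more can be done
None
```

I pointed at the green cap and then the graphite ring for over two seconds each, pressed the red button on the large black console fully down, released it and handed the job in at 19.5 s; no verdict came back, but I saw no sign that anything else was touched or moved.

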